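# Close a ground-glass joint and lock it with its spring clip

### The arm

A 6-joint arm with a two-finger parallel gripper is mounted at the origin on a cart in front of the work surface, level with it; the furniture and walls round the work are solid. World frame = base frame: x ahead of the robot, y to its left, z up, the work surface at z = 0. Lengths are in m, angles in degrees, forces in N, time in s.
With the tool pointing down it reaches from about 0.3 to 0.75 m from the base axis. Payload 8.5 kg.
Tool frame: the origin (TCP) lies at the very end of the fingers, on their centre line; the grasp point (between the pads) lies env.pinch_z behind it (env.pinch_z is the distance from the TCP to the grasp point, in m); z points along the fingers, y is the line along which they close (so a half turn about z gives the same grasp; the last joint's range is limited). The gripper opens to 85 mm and grips with 20 to 120 N. Pads are 22 mm wide; open, the fingers measure 114 mm over their backs; the gripper's body (76 mm by 85 mm) begins 54 mm behind the grasp point. The pads swing forward as they close: fully open they stand 13 mm farther back than shut.
Start: joints at [-86.477, 21.807, 74.336, -0, 83.858, -12.336], TCP at [0.15, -0.529, 0.231] pointing down, gripper open.
Joint ranges: [-178.18, 178.18], [-50.72, 133.34], [12.68, 142.11], [-81.47, 261.47], [9.98, 163.14], [-165.26, 165.26]. Speed limits (degrees/s): [136.94, 136.94, 180, 180, 180, 180].

### API

Orientations are given as a 3x3 rotation matrix whose columns are the frame's x, y, z axes.
In Python, from rig import telemetry, get_image, env gives the robot as it stands. The module is installed in compiled form; this text tells all that it offers.
- The arm moves only by the tool apply_moves, never from a script. Its argument "series" is a list of rows, each a list of 7 numbers: the shift along the tool's x, y, z in mm, then the turn, a rotation vector about the tool's x, y, z in degrees, then the opening, from 0 (shut) to 1 (fully open). A call has 1 to 12 rows; each row shifts and turns the commanded pose from where the row before left it, along the tool's axes as they then stand; what a row does not reach is not made up. A row lasts 1/8 s, in which the tool goes at most 62.5 mm and 10.7 degrees, less where a joint would pass 70% of its speed; a pose out of reach is approached as far as the arm can. A call with a gripper value outside its range is refused whole. The fingers move at their own pace and stop on an object; "grip_force" is the grip in N (left out, the last holds). Time passes only in rows, so rows that do not move let the fingers close. It gives the time, the measured TCP pose, the force, the opening and the grip force at its end, in the units of the state.
- telemetry.observe(): the state, without advancing time (a new reading comes with each control period).
- get_image(name): name is "scene" or "side" or "wrist"; returns a dict with "frame" (420x560x3 uint8, red, green, blue), "z_map" (420x560 float32, m along the optical axis (not along the pixel's ray), 0 where there is no reading), "vertical_fov" (degrees; the focal length in pixels is half the picture's height over the tangent of half this angle, whatever the lens; pixels are square), "cx", "cy" (the principal point, pixels), "dist" ([k1, k2, p1, p2, k3] as OpenCV has them; the pictures are not rectified), "eye" and "attitude" of the camera in the world; the wrist camera has in their place "mount" (4x4, takes a point from camera to tool coordinates, whose origin is the TCP and whose axes are the flange's). Camera axes: x right, y up, looking along -z (the intrinsics and any distortion apply to the point x, -y, -z); pixel columns grow to the right and rows downward; lengths in m; the calibration is good to about 2 mm. A picture is of the moment at which its call begins: read the wrist's pose just before it.
- env.close_job(): hands the job in; it is judged then, once.
The state is a dict: "time_s": time; "q": joint angles; "qvel": joint speeds; "joint_efforts": joint torques, N m; "position": TCP position; "tool_rot": TCP orientation; "ft_force": force on the tool from outside, world axes, zero at the start; "wrist_torque": the same for the moment, N m; "grip_width": finger opening in m; "gripper_force": force on a finger pad.
Only numpy, scipy, OpenCV 4.12 (cv2) and the standard library are available. Lean on these libraries where they do the work, as an engineer would, in place of code of your own. Each camera call takes 0.05 s, during which the arm holds its last target. There are 200 camera calls.

### The job

Couple the drying tube to the glass line: slide the loose tube along its rest until its cone is home in the socket, and press the joint together with about 15 N so that the flanges meet. Then push the larger of the two white joint clips straight down over the closed flanges, a pair of claws on either side, until it snaps past the glass and sits fully home, and give it a last press of about 15 N to be sure that it is down before you let go. It is glass: feel your way, never force it, and leave the other things alone.

Things in the scene. Friction and masses are not known exactly. Their poses are not given: they have to be found in the camera images.
- line: Rest of the glass line, fixed: aluminium plate 60 x 300 x 8 mm with four grey V-blocks (12 mm long, 34 wide, 41 high). Origin: centre of the plate's underside; +y runs along the glass from the loose tube to the fixed tube. Glass axis level, 45 mm above the bench. V-blocks under the loose tube at y = -17 and -125 mm; the fixed tube is strapped into those at +80 and +133 mm.
- socket: Fixed clear glass tube, 24 mm diameter, with the ground socket; axes as the rest's. Origin on the glass axis, in the front face of its flange (32 mm diameter, 5 mm thick, y = 0 to +5 mm; plain 24 mm tube beyond). The socket's mouth (19 mm wide, 28 mm deep) opens to -y. Home, the loose tube's flange face touches this flange face.
- tube_mid (a point): Loose drying tube: glass, 24 mm diameter, pale granules inside, about 0.16 kg, lying level in the V-blocks. Point on its axis 100 mm behind the front face of its flange (32 mm diameter, 5 mm thick); a frosted cone 22 mm long stands out beyond that face to +y (the tube's own y). Flange faces start 26 to 38 mm apart. Grasp here from above, across the 24 mm; sliding it takes 1 to 5 N.
- clip_tab (a point): Grip point in the thumb tab of the larger joint clip (white plastic, 41 x 22 x 75 mm, 42 g, standing on its claws). Tab 10 mm thick along the clip's y, 22 mm wide along its x; its top is 9.5 mm above this point and the clip's shoulder 21 mm below it: fingertips go no lower than the shoulder. Half a turn looks the same.
- clip_bore (a point): Middle of that clip's bore, 44.5 mm below the tab point; bore axis = the clip's y. Home, this point is on the glass axis in the plane where the flanges meet (socket's origin), clip y along the glass. Claws 5 mm thick stand 8.5 mm either side of the middle: the 12 mm slot between takes both 5 mm flanges, the claws hold the plain tube beyond. Standing on the bench, it is 21 mm up.
- clip_a (a joint): One sprung arm of the clip, 0 at rest, grows as it opens (the other alike). Claws meet the glass with the bore 21 mm above the glass axis; the push peaks at about 6 to 12 N until 12 mm above (opening 0.13 rad); from 7 mm the arms snap in and draw the clip down to a dead stop. Over 2 mm off along the glass, or flanges 3 mm apart: it lands on a flange, 3 to 4 mm short.
- clip_small_tab (a point): The smaller joint clip, the same shape at 25 x 14 x 47 mm, for another joint, not needed. Point in its tab, 28 mm above its bore.
- sample_jar_1: Bystander: white sample jar with a screw lid, 48 mm diameter, 72 mm high; origin under its centre.
- sample_jar_2: Bystander: a second sample jar of the same size; origin under its centre.
- tape_roll: Bystander: roll of masking tape lying flat, 72 mm diameter, 19 mm high; origin under its centre.
- stopper: Bystander: rubber stopper, 23 mm diameter, 28 mm high; origin under its centre.
Things that resemble listed ones, but are neither listed nor needed, are in the scene too. Leave any purple or red look-alike of the part that bears clip_tab alone.

How it is judged:
By the outcome, as a careful person would: the job done as asked, in the order asked, and still so for the second after the job is handed in, with the robot touching nothing.
It also fails if it takes over 72 s, if anything falls off the work surface, if the arm or the gripper's body presses on something with over 40 N, if the wrist force passes 120 N, or if a joint passes its speed limit or range.

## Working session

There is one attempt and no reset: what is moved stays moved. The work goes in short steps, Python scripts to look and compute and a tool call to move; the robot and the scene stay as the last step left them, time stands still between calls to the robot, and variables do not carry over. Pictures are saved under pics/ and viewed, at most 10 in all, crops included, and the job is handed in when it is done.

Besides the shell and the picture viewer there is one more tool, called after ">>>" by a JSON object that holds its "api" and its "payload", one argument or row to a line. apply_moves: Moves the arm, as the interface text tells. Its arguments: {"type":"object","properties":{"series":{"type":"array"},"grip_force":{"type":"number"}},"required":["series"]}

```bash
mkdir -p pics
cat > h.py <<'E'
import numpy as np, cv2
from rig import telemetry, get_image, env
def cam(name):
    s=telemetry.observe(); d=get_image(name)
    H,W=d['z_map'].shape; f=H/2/np.tan(np.radians(d['vertical_fov']/2))
    K=np.array([[f,0,d['cx']],[0,f,d['cy']],[0,0,1.]]); dist=np.array(d['dist'],float)
    if 'mount' in d:
        T=np.eye(4);T[:3,:3]=s['tool_rot'];T[:3,3]=s['position'];M=T@np.array(d['mount'])
    else:
        M=np.eye(4);M[:3,:3]=d['attitude'];M[:3,3]=d['eye']
    u,v=np.meshgrid(np.arange(W),np.arange(H))
    n=cv2.undistortPoints(np.stack([u,v],-1).reshape(-1,1,2).astype(float),K,dist).reshape(H,W,2)
    z=d['z_map']; P=np.stack([n[...,0]*z,-n[...,1]*z,-z],-1)
    P=P@M[:3,:3].T+M[:3,3]; P[z==0]=np.nan
    rays=np.stack([n[...,0],-n[...,1],-np.ones((H,W))],-1)@M[:3,:3].T
    return dict(img=d['frame'],P=P,rays=rays,eye=M[:3,3],K=K,dist=dist,M=M)
def proj(c,X):
    p=(np.atleast_2d(X)-c['M'][:3,3])@c['M'][:3,:3]*[1,-1,-1]
    return cv2.projectPoints(p.astype(float),np.zeros(3),np.zeros(3),c['K'],c['dist'])[0].reshape(-1,2)
def save(name,im): cv2.imwrite('pics/'+name,im[...,::-1])
E
python3 - <<'E'
from h import *
import pickle
for n in('scene','side','wrist'):
    c=cam(n); save(n+'0.png',c['img']); pickle.dump(c,open(n+'0.pkl','wb')); print(n,c['eye'],c['M'][:3,2])
s=telemetry.observe();print(s['tool_rot'],env.pinch_z,s['ft_force'],s['grip_width'])
a,b=[cv2.imread(f'pics/{n}0.png') for n in('scene','side')]
E
```

```text
scene [ 0.62538359 -1.22579301  1.04932158] [ 0.08532657 -0.75406799  0.65123026]
side [ 0.45049523 -0.92182631  0.71507048] [-0.04165447 -0.80138792  0.59669281]
wrist [ 0.23248479 -0.50612048  0.3736445 ] [0.31359459 0.08674628 0.94558634]
[[ 9.61926795e-01  2.73307221e-01 -6.51697483e-05]
 [ 2.73307127e-01 -9.61926202e-01  1.09360687e-03]
 [ 2.36202167e-04 -1.06978111e-03 -9.99999400e-01]] 0.0187 [ 0.82988429 -0.01443461 -0.19080314] 0.08550509712316728
```

View pics/scene0.png

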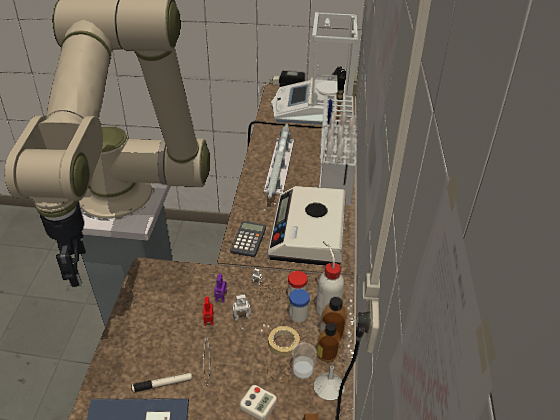

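View pics/side0.png

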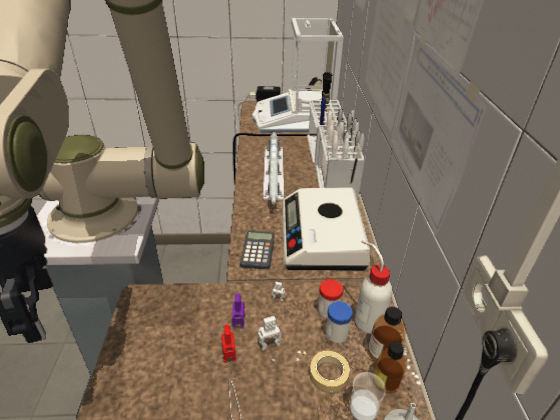

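The scene picture shows the glass line at about (280,160) and the large white clip at (242,306). The small white clip is at (257,276), and the red and purple look-alikes are at (208,310) and (221,288). The side picture shows the line at (273,165) and the large clip at (269,332).

Run:
```python
from h import *
import pickle
for n,boxL,boxC in(('scene',(255,115,305,205),(225,285,260,325)),('side',(255,130,292,210),(250,312,290,355))):
    c=pickle.load(open(n+'0.pkl','rb'));P=c['P'];im=c['img'].astype(int)
    x0,y0,x1,y1=boxC
    p=P[y0:y1,x0:x1].reshape(-1,3);col=im[y0:y1,x0:x1].reshape(-1,3)
    m=(p[:,2]>.008)&(p[:,2]<.09)&(np.ptp(col,axis=1)<40)
    q=p[m];print(n,'clip',len(q),q.min(0).round(3),q.max(0).round(3),q.mean(0).round(3))
    t=q[q[:,2]>.05]; print(' top',len(t),t.mean(0).round(4),t.min(0).round(3),t.max(0).round(3))
    r=cv2.minAreaRect((q[:,:2]*1000).astype(np.float32));print(' rect',r)
    if len(t)>4: print(' toprect',cv2.minAreaRect((t[:,:2]*1000).astype(np.float32)))
    x0,y0,x1,y1=boxL
    p=P[y0:y1,x0:x1].reshape(-1,3)
    for lo,hi in((.004,.012),(.03,.065)):
        q=p[(p[:,2]>lo)&(p[:,2]<hi)]
        print(' line',lo,len(q),q.min(0).round(3),q.max(0).round(3),cv2.minAreaRect((q[:,:2]*1000).astype(np.float32)))
    k=cv2.resize(c['img'][y0-8:y1+8,x0-8:x1+8],None,fx=5,fy=5,interpolation=2)
    k2=cv2.resize(c['img'][boxC[1]-4:boxC[3]+4,boxC[0]-4:boxC[2]+4],None,fx=7,fy=7,interpolation=2)
    H=max(k.shape[0],k2.shape[0]);pad=lambda a:np.pad(a,((0,H-a.shape[0]),(0,0),(0,0)))
    save(n+'_crop.png',np.hstack([pad(k),pad(k2)])); print(k.shape,k2.shape)
```

```text
scene clip 279 [ 0.44  -0.433  0.008] [ 0.485 -0.399  0.08 ] [ 0.463 -0.419  0.046]
 top 101 [ 0.4628 -0.418   0.0664] [ 0.451 -0.424  0.05 ] [ 0.473 -0.409  0.08 ]
 rect ((462.6005554199219, -416.12261962890625), (41.35758590698242, 25.894100189208984), 16.503732681274414)
 toprect ((462.4909362792969, -416.19232177734375), (22.033266067504883, 13.4173002243042), 21.476802825927734)
 line 0.004 1071 [0.372 0.005 0.004] [0.576 0.516 0.012] ((476.03997802734375, 264.0326232910156), (177.62940979003906, 516.5369262695312), 4.146441459655762)
 line 0.03 879 [ 0.44  -0.056  0.03 ] [0.55  0.477 0.065] ((506.60906982421875, 209.1585693359375), (108.8231430053711, 532.0676879882812), 2.5791594982147217)
(530, 330, 3) (336, 301, 3)
side clip 417 [ 0.442 -0.433  0.008] [ 0.486 -0.404  0.078] [ 0.464 -0.421  0.047]
 top 154 [ 0.464  -0.419   0.0667] [ 0.454 -0.425  0.05 ] [ 0.475 -0.409  0.078]
 rect ((464.2872009277344, -416.843994140625), (40.54127502441406, 24.459856033325195), 18.960800170898438)
 toprect ((463.42047119140625, -415.6465759277344), (21.178852081298828, 14.41744613647461), 16.884639739990234)
 line 0.004 512 [0.429 0.058 0.004] [0.56  0.473 0.012] ((491.45526123046875, 265.6357727050781), (414.6372985839844, 130.2593536376953), 89.16752624511719)
 line 0.03 746 [ 0.47  -0.052  0.03 ] [0.531 0.392 0.063] ((494.11376953125, 169.07479858398438), (58.19060516357422, 445.07659912109375), 2.9085371494293213)
(480, 265, 3) (357, 336, 3)
```

View pics/scene_crop.png

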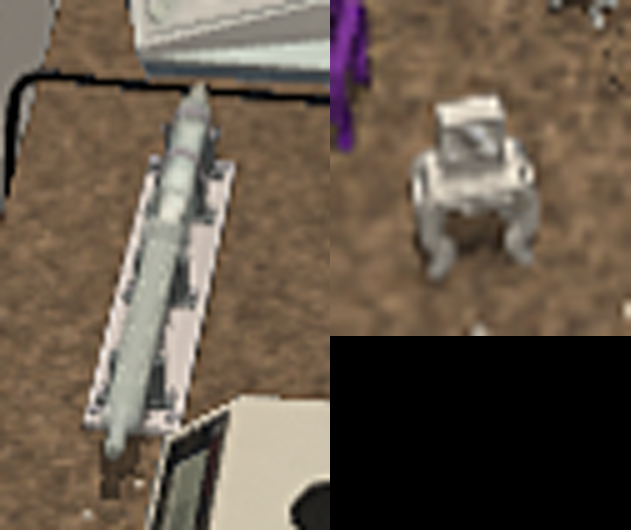

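The crop shows the line nearly along world +y, with its near end (the loose tube) at the bottom. The large clip stands on its claws. I'm moving the wrist camera over the line.

>>> {"api": "apply_moves", "payload": {
  "series": [
    [38,-43,-6,0,0,0,1],
    [38,-43,-6,0,0,0,1],
    [38,-43,-6,0,0,0,1],
    [38,-43,-6,0,0,0,1],
    [38,-43,-6,0,0,0,1],
    [38,-43,-6,0,0,0,1],
    [38,-43,-6,0,0,0,1],
    [38,-43,-6,0,0,0,1],
    [38,-43,-6,0,0,0,1],
    [38,-43,-6,0,0,0,1],
    [38,-43,-6,0,0,0,1],
    [38,-43,-6,0,0,0,1]
  ]
}}

```text
time_s: 1.65
position: [0.4483, 0.094, 0.3035]
tool_rot: [[0.962, 0.274, 0.0], [0.274, -0.962, -0.0], [0.0, 0.0, -1.0]]
ft_force: [0.3, -1.0, -0.2]
grip_width: 0.0855
gripper_force: 0.0
```

>>> {"api": "apply_moves", "payload": {
  "series": [
    [35,-45,0,0,0,0,1],
    [35,-45,0,0,0,0,1],
    [0,0,0,0,0,-10.6,1],
    [0,0,0,0,0,-10.6,1],
    [0,0,0,0,0,-10.6,1],
    [0,0,0,0,0,-10.6,1],
    [0,0,0,0,0,-10.6,1],
    [0,0,0,0,0,-10.6,1],
    [0,0,0,0,0,-10.5,1],
    [0,0,0,0,0,0,1]
  ]
}}

```text
time_s: 2.9
position: [0.4906, 0.1976, 0.3031]
tool_rot: [[0.002, 1.0, -0.001], [1.0, -0.002, -0.0], [-0.0, -0.001, -1.0]]
ft_force: [0.6, 0.1, -0.5]
grip_width: 0.0856
gripper_force: 0.0
```

Run:
```python
from h import *
import pickle
c=cam('wrist'); save('w1.png',c['img']); pickle.dump(c,open('w1.pkl','wb'))
s=telemetry.observe();print(s['time_s'],s['position'],s['tool_rot'],c['eye'])
```

```text
2.95 [0.49058311 0.19763068 0.30312842] [[ 4.50214869e-03  9.99989736e-01 -5.07498496e-04]
 [ 9.99989864e-01 -4.50217768e-03 -5.59894307e-05]
 [-5.82737045e-05 -5.07241279e-04 -9.99999870e-01]] [0.49162524 0.28202185 0.44594879]
```

View pics/w1.png

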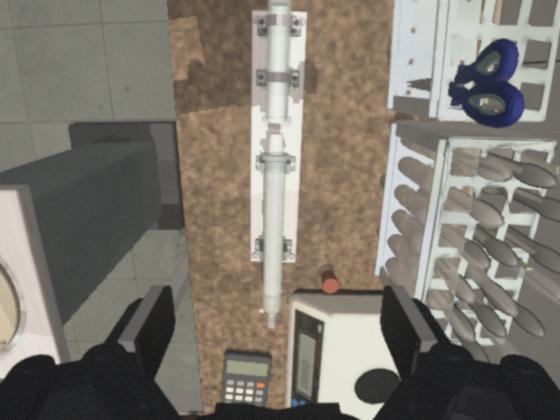

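The wrist picture shows the fixed flange at about (278,119), the loose tube's flange at about (276,155), and its V-blocks at (276,163) and (273,250). The plate spans rows 12 to 262. Next I'll measure the axis.

Run:
```python
from h import *
import pickle
c=pickle.load(open('w1.pkl','rb'));P=c['P'];img=c['img']
# plate: points z 4..14mm, bright gray
sub=(slice(0,340),slice(230,325)); p=P[sub]; im=img[sub].astype(int)
m=(p[...,2]>.005)&(p[...,2]<.013)&(im.min(-1)>120)
m=cv2.morphologyEx(m.astype(np.uint8),cv2.MORPH_OPEN,np.ones((3,3)))
q=p[m>0];r=cv2.minAreaRect((q[:,:2]*1000).astype(np.float32));print('plate',r, q[:,2].mean())
print('bench z',np.nanmedian(P[200:240,200:235,2]))
# tube: bins along y
v=P[0:340,240:310].reshape(-1,3); t=v[(v[:,2]>.044)&(v[:,2]<.075)]
print(t[:,1].min(),t[:,1].max())
for y in np.arange(0.02,0.44,.01):
    k=t[abs(t[:,1]-y)<.005]
    if len(k)>3: print(round(y,3),len(k),'x',(1e3*k[:,0].min()).round(1),(1e3*k[:,0].max()).round(1),'zmax',(1e3*np.percentile(k[:,2],95)).round(1),'xm',(1e3*np.median(k[k[:,2]>np.percentile(k[:,2],60),0])).round(1))
cr=cv2.resize(img[90:180,235:320],None,fx=6.5,fy=6.5,interpolation=2);save('w1c.png',cr)
```

```text
plate ((490.721923828125, 211.39797973632812), (299.7977600097656, 59.972007751464844), 88.53274536132812) 0.008233247819422355
bench z -0.000996912202640754
-0.03392988510752076 0.3632308365173451
0.02 161 x 473.6 531.6 zmax 57.3 xm 485.0
0.03 132 x 473.7 496.2 zmax 57.5 xm 485.1
0.04 133 x 473.8 496.2 zmax 57.1 xm 485.2
0.05 139 x 474.0 497.5 zmax 57.2 xm 485.2
0.06 144 x 474.2 497.5 zmax 57.4 xm 485.3
0.07 149 x 474.3 497.4 zmax 57.3 xm 485.4
0.08 146 x 474.5 497.4 zmax 57.5 xm 487.8
0.09 144 x 475.9 498.6 zmax 57.4 xm 486.8
0.1 154 x 476.1 498.6 zmax 57.5 xm 486.8
0.11 159 x 476.2 498.6 zmax 57.6 xm 486.9
0.12 164 x 476.3 499.8 zmax 57.3 xm 488.1
0.13 168 x 476.5 499.7 zmax 57.4 xm 488.1
0.14 177 x 476.6 499.7 zmax 57.4 xm 488.2
0.15 172 x 476.7 499.6 zmax 57.5 xm 488.3
0.16 183 x 476.9 500.8 zmax 57.5 xm 488.4
0.17 184 x 478.2 500.7 zmax 57.7 xm 488.4
0.18 183 x 478.4 500.7 zmax 57.6 xm 489.6
0.19 195 x 478.5 501.8 zmax 57.8 xm 489.6
0.2 198 x 478.6 501.7 zmax 57.6 xm 490.7
0.21 251 x 474.3 506.1 zmax 61.0 xm 490.8
0.22 145 x 482.1 498.4 zmax 54.3 xm 489.8
0.23 145 x 483.3 498.4 zmax 53.7 xm 490.9
0.25 238 x 476.2 506.7 zmax 61.3 xm 492.0
0.26 227 x 480.5 503.6 zmax 58.0 xm 492.0
0.27 228 x 480.6 503.5 zmax 57.9 xm 492.1
0.28 235 x 480.7 504.6 zmax 57.8 xm 492.1
0.29 304 x 473.6 511.7 zmax 59.0 xm 492.1
0.3 233 x 480.0 504.3 zmax 58.2 xm 493.1
0.31 249 x 482.1 504.4 zmax 57.8 xm 493.2
0.32 248 x 482.2 504.3 zmax 58.0 xm 494.2
0.33 254 x 482.3 505.3 zmax 57.8 xm 494.2
0.34 313 x 474.4 513.2 zmax 59.4 xm 494.2
0.35 284 x 475.5 512.2 zmax 58.9 xm 494.2
0.36 193 x 483.6 506.1 zmax 58.1 xm 494.3
```

View pics/w1c.png

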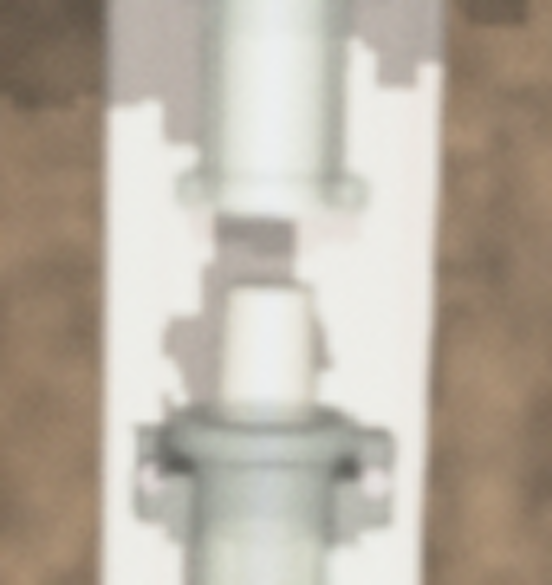

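The crop shows the fixed flange front at about crop row 212 and the loose flange front at about row 415, with the cone between rows 285 and 415. I'll get the flange faces from depth along the axis.

Run:
```python
from h import *
import pickle
c=pickle.load(open('w1.pkl','rb'));P=c['P']
o=np.array([.4907,.2114]);a=np.radians(1.5);d=np.array([np.sin(a),np.cos(a)]);n=np.array([np.cos(a),-np.sin(a)])
for r in range(112,166):
    p=P[r,245:310];w=(p[:,:2]-o)@n;k=abs(w)<.006
    q=p[k];i=np.nanargmax(q[:,2]);print(r,'s',(1e3*np.nanmedian((q[:,:2]-o)@d)).round(1),'z',(q[i,2]*1e3).round(1),'s@top',(1e3*((q[i,:2]-o)@d)).round(1))
```

```text
112 s 45.4 z 58.9 s@top 45.5
113 s 44.4 z 57.6 s@top 44.5
114 s 43.4 z 58.4 s@top 43.4
115 s 42.3 z 58.0 s@top 42.5
116 s 41.4 z 58.3 s@top 41.5
117 s 40.4 z 59.6 s@top 40.5
118 s 39.6 z 61.3 s@top 39.7
119 s 38.6 z 62.7 s@top 38.7
120 s 37.6 z 62.5 s@top 37.7
121 s 36.6 z 61.8 s@top 36.7
122 s 35.6 z 62.6 s@top 35.8
123 s 29.7 z 8.7 s@top 29.8
124 s 28.6 z 9.8 s@top 28.8
125 s 27.3 z 8.9 s@top 27.5
126 s 26.2 z 9.1 s@top 26.4
127 s 25.0 z 8.4 s@top 25.2
128 s 23.9 z 10.2 s@top 24.2
129 s 22.7 z 10.3 s@top 23.1
130 s 21.6 z 8.5 s@top 21.6
131 s 20.5 z 9.5 s@top 20.8
132 s 19.3 z 9.8 s@top 19.6
133 s 22.7 z 48.7 s@top 22.9
134 s 22.3 z 53.0 s@top 22.5
135 s 21.3 z 53.8 s@top 21.5
136 s 20.3 z 54.1 s@top 20.6
137 s 19.2 z 53.9 s@top 19.5
138 s 18.2 z 53.9 s@top 18.4
139 s 17.1 z 53.5 s@top 17.3
140 s 16.1 z 54.3 s@top 16.4
141 s 14.9 z 53.3 s@top 15.2
142 s 13.9 z 54.0 s@top 14.2
143 s 13.0 z 54.4 s@top 13.2
144 s 11.9 z 54.5 s@top 12.2
145 s 10.8 z 54.3 s@top 11.1
146 s 9.8 z 54.0 s@top 9.9
147 s 8.8 z 53.7 s@top 8.8
148 s 7.6 z 54.2 s@top 7.8
149 s 6.7 z 54.6 s@top 6.9
150 s 5.6 z 55.0 s@top 5.8
151 s 4.5 z 54.2 s@top 4.6
152 s 3.4 z 54.6 s@top 3.6
153 s 2.4 z 54.5 s@top 2.5
154 s 1.2 z 54.5 s@top 1.5
155 s 0.5 z 56.4 s@top 0.7
156 s 0.4 z 61.1 s@top 0.6
157 s -0.6 z 61.8 s@top -0.4
158 s -1.6 z 61.8 s@top -1.5
159 s -2.7 z 61.2 s@top -2.6
160 s -3.8 z 62.3 s@top -3.4
161 s -5.3 z 60.4 s@top -4.9
162 s -6.8 z 57.3 s@top -6.6
163 s -7.9 z 57.7 s@top -7.7
164 s -8.9 z 57.9 s@top -8.6
165 s -10.1 z 58.7 s@top -9.5
```

>>> {"api": "apply_moves", "payload": {
  "series": [
    [0,0,0,0,0,1.2,1],
    [-43,0,0,0,0,0,1],
    [-42.2,-0.3,0,0,0,0,1],
    [0,0,50,0,0,0,1],
    [0,0,50,0,0,0,1],
    [0,0,50,0,0,0,1],
    [0,0,45,0,0,0,1],
    [0,0,35,0,0,0,1],
    [0,0,25,0,0,0,0.6],
    [0,0,15,0,0,0,0.6],
    [0,0,6.8,0,0,0,0.6],
    [0,0,0,0,0,0,0.6]
  ],
  "grip_force": 25
}}

```text
time_s: 4.45
position: [0.4886, 0.1125, 0.0266]
tool_rot: [[0.023, 1.0, -0.0], [1.0, -0.023, 0.0], [0.0, -0.0, -1.0]]
ft_force: [-0.0, -0.3, -0.7]
grip_width: 0.0514
gripper_force: 0.0
```

>>> {"api": "apply_moves", "payload": {
  "series": [
    [0,0,0,0,0,0,0.4],
    [0,0,0,0,0,0,0.35],
    [0,0,0,0,0,0,0.33]
  ]
}}

```text
time_s: 4.82
position: [0.4878, 0.1125, 0.0268]
tool_rot: [[0.022, 1.0, -0.001], [1.0, -0.022, 0.0], [-0.0, -0.001, -1.0]]
ft_force: [-4.5, 0.4, 3.5]
grip_width: 0.0281
gripper_force: 2.2
```

Run:
```python
from h import *
c=cam('wrist'); save('w2.png',c['img'])
s=telemetry.observe();print(s['time_s'],s['position'],s['ft_force'],s['wrist_torque'],s['grip_width'],s['gripper_force'],s['tool_rot'])
```

```text
4.875 [0.48779612 0.11252133 0.0266963 ] [-5.2286078  -0.41092783  4.22501628] [ 0.04479912  0.83499067 -0.04470606] 0.027880154394131863 2.465532347559929 [[ 2.16267347e-02  9.99765166e-01 -1.37765906e-03]
 [ 9.99766114e-01 -2.16267502e-02  3.64943958e-06]
 [-2.61457059e-05 -1.37741578e-03 -9.99999051e-01]]
```

View pics/w2.png

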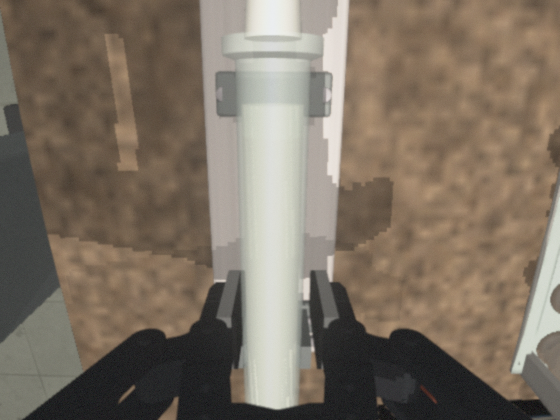

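The tube sits between the pads with the left pad touching, flange at about (272,47). The gripper is about 2 mm too far toward +x, so I'll centre it and close gently.

>>> {"api": "apply_moves", "payload": {
  "series": [
    [0,-1.9,0,0,0,0,0.33],
    [0,0,0,0,0,0,0.33],
    [0,0,0,0,0,0,0.33]
  ],
  "grip_force": 25
}}

```text
time_s: 5.25
position: [0.487, 0.1125, 0.0266]
tool_rot: [[0.022, 1.0, 0.001], [1.0, -0.022, -0.0], [-0.0, 0.001, -1.0]]
ft_force: [0.5, 0.4, 0.3]
grip_width: 0.0282
gripper_force: 0.0
```

>>> {"api": "apply_moves", "payload": {
  "series": [
    [0,0,0,0,0,0,0.25],
    [0,0,0,0,0,0,0.15],
    [0,0,0,0,0,0,0.1],
    [0,0,0,0,0,0,0.1]
  ]
}}

```text
time_s: 5.75
position: [0.4856, 0.1125, 0.0266]
tool_rot: [[0.022, 1.0, -0.002], [1.0, -0.022, -0.0], [-0.0, -0.002, -1.0]]
ft_force: [-5.5, -0.7, 5.2]
grip_width: 0.0233
gripper_force: 24.2
```

>>> {"api": "apply_moves", "payload": {
  "series": [
    [0,-1.4,0,0,0,0,0.1],
    [0,0,0,0,0,0,0.1],
    [0,0,0,0,0,0,0.1]
  ],
  "grip_force": 30
}}

```text
time_s: 6.12
position: [0.4856, 0.1125, 0.0267]
tool_rot: [[0.022, 1.0, 0.001], [1.0, -0.022, -0.0], [0.0, 0.001, -1.0]]
ft_force: [0.1, 0.6, 2.9]
grip_width: 0.0231
gripper_force: 29.5
```

>>> {"api": "apply_moves", "payload": {
  "series": [
    [4,0,0,0,0,0,0.1],
    [5,0,0,0,0,0,0.1],
    [5,0,0,0,0,0,0.1],
    [3,0,0,0,0,0,0.1]
  ]
}}

```text
time_s: 6.62
position: [0.486, 0.1299, 0.0267]
tool_rot: [[0.021, 1.0, 0.001], [1.0, -0.021, -0.0], [-0.0, 0.001, -1.0]]
ft_force: [2.1, -3.1, 4.4]
grip_width: 0.0233
gripper_force: 29.6
```

>>> {"api": "apply_moves", "payload": {
  "series": [
    [3,0.3,0,0,0,0,0.1],
    [3,0,0,0,0,0,0.1],
    [3,0,0,0,0,0,0.1],
    [2,0.2,0,0,0,0,0.1],
    [0,0,0,0,0,0,0.1]
  ]
}}

```text
time_s: 7.25
position: [0.4864, 0.1408, 0.0267]
tool_rot: [[0.022, 1.0, 0.0], [1.0, -0.022, 0.0], [0.0, 0.0, -1.0]]
ft_force: [1.1, -2.4, 4.8]
grip_width: 0.0234
gripper_force: 29.7
```

>>> {"api": "apply_moves", "payload": {
  "series": [
    [1,0,0,0,0,0,0.1],
    [1,0,0,0,0,0,0.1],
    [1,0,0,0,0,0,0.1],
    [0,0,0,0,0,0,0.1]
  ]
}}

```text
time_s: 7.75
position: [0.4865, 0.1436, 0.0267]
tool_rot: [[0.022, 1.0, 0.0], [1.0, -0.022, -0.0], [-0.0, 0.0, -1.0]]
ft_force: [1.6, -4.1, 5.2]
grip_width: 0.0229
gripper_force: 29.7
```

>>> {"api": "apply_moves", "payload": {
  "series": [
    [1,0,0,0,0,0,0.1],
    [1,0,0,0,0,0,0.1],
    [0,0,0,0,0,0,0.1]
  ]
}}

```text
time_s: 8.12
position: [0.4865, 0.1456, 0.0267]
tool_rot: [[0.022, 1.0, 0.0], [1.0, -0.022, -0.0], [-0.0, 0.0, -1.0]]
ft_force: [2.0, -3.0, 5.6]
grip_width: 0.0228
gripper_force: 29.7
```

>>> {"api": "apply_moves", "payload": {
  "series": [
    [0.7,0,0,0,0,0,0.1],
    [0,0,0,0,0,0,0.1],
    [0,0,0,0,0,0,0.1]
  ]
}}

```text
time_s: 8.5
position: [0.4865, 0.1463, 0.0266]
tool_rot: [[0.022, 1.0, 0.0], [1.0, -0.022, -0.0], [-0.0, 0.0, -1.0]]
ft_force: [1.3, -2.7, 6.4]
grip_width: 0.0231
gripper_force: 29.7
```

>>> {"api": "apply_moves", "payload": {
  "series": [
    [0.7,0,0,0,0,0,0.1],
    [0.7,0,0,0,0,0,0.1],
    [0,0,0,0,0,0,0.1]
  ]
}}

```text
time_s: 8.88
position: [0.4865, 0.1471, 0.0267]
tool_rot: [[0.021, 1.0, 0.0], [1.0, -0.021, -0.001], [-0.001, 0.0, -1.0]]
ft_force: [1.7, -7.7, 6.7]
grip_width: 0.0232
gripper_force: 29.8
```

>>> {"api": "apply_moves", "payload": {
  "series": [
    [0.7,0,0,0,0,0,0.1],
    [0,0,0,0,0,0,0.1],
    [0,0,0,0,0,0,0.1]
  ]
}}

```text
time_s: 9.25
position: [0.4866, 0.1471, 0.0267]
tool_rot: [[0.021, 1.0, -0.0], [1.0, -0.021, -0.002], [-0.002, -0.0, -1.0]]
ft_force: [0.9, -13.1, 6.8]
grip_width: 0.0232
gripper_force: 29.8
```

>>> {"api": "apply_moves", "payload": {
  "series": [
    [0.5,0,0,0,0,0,0.1],
    [0,0,0,0,0,0,0.1],
    [0,0,0,0,0,0,0.1],
    [0,0,0,0,0,0,0.1]
  ],
  "grip_force": 40
}}

```text
time_s: 9.75
position: [0.4865, 0.1471, 0.0267]
tool_rot: [[0.021, 1.0, -0.0], [1.0, -0.021, -0.003], [-0.003, -0.0, -1.0]]
ft_force: [0.4, -16.0, 6.6]
grip_width: 0.0229
gripper_force: 38.8
```

>>> {"api": "apply_moves", "payload": {
  "series": [
    [0.2,0,0,0,0,0,0.1],
    [0,0,0,0,0,0,0.1],
    [0,0,0,0,0,0,0.1],
    [0,0,0,0,0,0,0.1]
  ]
}}

```text
time_s: 10.25
position: [0.4866, 0.1471, 0.0267]
tool_rot: [[0.021, 1.0, -0.0], [1.0, -0.021, -0.003], [-0.003, -0.0, -1.0]]
ft_force: [0.9, -17.0, 7.8]
grip_width: 0.0231
gripper_force: 38.8
```

>>> {"api": "apply_moves", "payload": {
  "series": [
    [-1,0,0,0,0,0,0.1],
    [-0.9,0,0,0,0,0,0.1],
    [0,0,0,0,0,0,0.1]
  ]
}}

```text
time_s: 10.62
position: [0.4866, 0.147, 0.0267]
tool_rot: [[0.022, 1.0, 0.0], [1.0, -0.022, -0.0], [-0.0, 0.0, -1.0]]
ft_force: [1.6, -5.0, 5.8]
grip_width: 0.0228
gripper_force: 38.9
```

>>> {"api": "apply_moves", "payload": {
  "series": [
    [0,0,0,0,0,0,0.35],
    [0,0,0,0,0,0,0.45],
    [0,0,0,0,0,0,0.55],
    [0,0,-10,0,0,0,0.6],
    [0,0,-30,0,0,0,0.6],
    [0,0,-40,0,0,0,1],
    [0,0,-40,0,0,0,1],
    [0,0,-40,0,0,0,1],
    [0,0,0,0,0,0,1]
  ]
}}

```text
time_s: 11.75
position: [0.4875, 0.1473, 0.1898]
tool_rot: [[0.021, 1.0, 0.007], [1.0, -0.021, 0.0], [0.001, 0.007, -1.0]]
ft_force: [-0.2, 0.1, -0.3]
grip_width: 0.0853
gripper_force: 0.0
```

Run:
```python
from h import *
import pickle
c=cam('wrist'); save('w3.png',c['img'][:, :]); pickle.dump(c,open('w3.pkl','wb'))
s=telemetry.observe();print(s['time_s'],s['position'],s['ft_force'],s['q'])
P=c['P'];o=np.array([.4907,.2114]);a=np.radians(1.4);d=np.array([np.sin(a),np.cos(a)]);n=np.array([np.cos(a),-np.sin(a)])
w=(P[...,:2]-o)@n;sv=(P[...,:2]-o)@d;z=P[...,2]
print('rows',c['img'].shape)
for lo in np.arange(.0,.06,.002):
    k=(abs(w)<.02)&(sv>=lo)&(sv<lo+.002)&(z>.044)&(z<.075)
    if k.sum()>5: print(lo.round(3),k.sum(),'z',(1e3*np.percentile(z[k],97)).round(1),'w',(1e3*w[k].min()).round(1),(1e3*w[k].max()).round(1), 'mid',(5e2*(w[k].min()+w[k].max())).round(1))
```

```text
11.8 [0.48661211 0.14720226 0.18779977] [-1.2727018   0.19863684 -0.01037391] [3.46588754e+00 1.97738508e+01 8.52164468e+01 3.51500642e-03
 7.48550663e+01 4.69845968e+00]
rows (420, 560, 3)
0.0 92 z 57.9 w -12.5 10.9 mid -0.8
0.002 93 z 58.1 w -12.5 10.8 mid -0.9
0.004 94 z 58.0 w -12.5 10.8 mid -0.8
0.006 79 z 58.1 w -12.4 10.8 mid -0.8
0.008 87 z 58.2 w -12.3 10.7 mid -0.8
0.01 92 z 57.7 w -12.4 10.7 mid -0.8
0.012 97 z 58.0 w -12.3 11.6 mid -0.4
0.014 99 z 58.2 w -12.3 11.6 mid -0.4
0.016 99 z 58.0 w -12.3 11.5 mid -0.4
0.018 99 z 57.8 w -12.3 11.4 mid -0.4
0.02 97 z 57.7 w -12.2 11.4 mid -0.4
0.022 82 z 57.7 w -12.2 11.4 mid -0.4
0.024 85 z 57.5 w -12.2 11.3 mid -0.4
0.026 96 z 57.6 w -12.2 10.5 mid -0.8
0.028 133 z 61.6 w -15.7 14.0 mid -0.8
0.03 131 z 62.2 w -15.7 15.1 mid -0.3
0.032 130 z 61.8 w -15.6 14.9 mid -0.4
0.034 129 z 62.0 w -16.5 14.9 mid -0.8
0.036 131 z 61.9 w -16.6 14.8 mid -0.9
0.038 128 z 61.5 w -16.5 14.7 mid -0.9
0.04 79 z 59.0 w -13.3 10.9 mid -1.2
0.042 94 z 58.0 w -12.0 10.3 mid -0.9
0.044 102 z 57.9 w -12.0 10.3 mid -0.8
0.046 103 z 58.0 w -12.0 11.1 mid -0.4
0.048 100 z 58.1 w -12.0 11.1 mid -0.4
0.05 99 z 58.2 w -11.9 11.0 mid -0.5
0.052 102 z 57.8 w -11.9 11.0 mid -0.4
0.054 101 z 57.9 w -11.8 11.0 mid -0.4
0.056 99 z 57.7 w -11.9 10.9 mid -0.5
0.058 102 z 57.8 w -11.8 10.9 mid -0.4
```

Run:
```python
from h import *
import pickle
c=pickle.load(open('w1.pkl','rb'));P=c['P'].reshape(-1,3)
for y in np.arange(.1,.36,.04):
    k=P[(abs(P[:,1]-y)<.02)&(P[:,2]>.03)&(P[:,0]>.52)&(P[:,2]<.35)]
    for z in(.03,.08,.12,.16):
        q=k[k[:,2]>z]
        if len(q): print(y.round(2),z,len(q),np.percentile(q[:,0],1).round(3),q[:,2].max().round(3))
for n in('scene','side'):
    c=pickle.load(open(n+'0.pkl','rb'));P=c['P'].reshape(-1,3);k=P[(P[:,0]>.45)&(P[:,0]<.75)&(P[:,1]>.12)&(P[:,1]<.35)&(P[:,2]>.09)]
    print(n,len(k),k.min(0) if len(k) else 0,k.max(0) if len(k) else 0)
```

```text
0.1 0.03 5572 0.624 0.217
0.1 0.08 5113 0.624 0.217
0.1 0.12 4567 0.624 0.217
0.1 0.16 2539 0.641 0.217
0.14 0.03 8311 0.624 0.218
0.14 0.08 7610 0.624 0.218
0.14 0.12 6797 0.624 0.218
0.14 0.16 3945 0.635 0.218
0.18 0.03 7728 0.534 0.35
0.18 0.08 6861 0.534 0.35
0.18 0.12 6063 0.534 0.35
0.18 0.16 2956 0.534 0.35
0.22 0.03 8682 0.534 0.35
0.22 0.08 8178 0.534 0.35
0.22 0.12 7361 0.534 0.35
0.22 0.16 4121 0.534 0.35
0.26 0.03 6957 0.621 0.225
0.26 0.08 5883 0.62 0.225
0.26 0.12 4237 0.62 0.225
0.26 0.16 1673 0.632 0.225
0.3 0.03 5906 0.619 0.22
0.3 0.08 5366 0.619 0.22
0.3 0.12 4762 0.619 0.22
0.3 0.16 2057 0.633 0.22
0.34 0.03 3804 0.618 0.139
0.34 0.08 3320 0.618 0.139
0.34 0.12 2995 0.618 0.139
scene 1665 [0.61697336 0.12002766 0.09007952] [0.74210299 0.34998345 0.58754606]
side 3603 [0.61739097 0.12007355 0.09026507] [0.74316303 0.34943205 0.51302508]
```

>>> {"api": "apply_moves", "payload": {
  "series": [
    [0,0,-40,0,0,0,1],
    [0,0,-40,0,0,0,1],
    [-56,-1.2,-10,0,0,0,1],
    [-56,-1.2,0,0,0,0,1],
    [-56,-1.2,0,0,0,0,1],
    [-56,-1.2,0,0,0,0,1],
    [-56,-1.2,0,0,0,0,1],
    [-56,-1.2,0,0,0,0,1],
    [-56,-1.2,0,0,0,0,1],
    [-56,-1.2,0,0,0,0,1],
    [-56,-1.2,0,0,0,0,1],
    [-56,-1.2,0,0,0,0,1]
  ]
}}

```text
time_s: 13.3
position: [0.4618, -0.4141, 0.275]
tool_rot: [[0.022, 1.0, -0.002], [1.0, -0.022, 0.002], [0.002, -0.002, -1.0]]
ft_force: [0.3, -0.1, -0.2]
grip_width: 0.0854
gripper_force: 0.0
```

>>> {"api": "apply_moves", "payload": {
  "series": [
    [0,0,0,0,0,10.1,1],
    [0,0,0,0,0,10.1,1],
    [0,0,0,0,0,10.1,1],
    [0,0,0,0,0,10.1,1],
    [0,0,0,0,0,10.1,1],
    [0,0,0,0,0,10.1,1],
    [0,0,20,0,0,10.1,1],
    [0,0,20,0,0,0,1],
    [0,0,0,0,0,0,1],
    [0,0,0,0,0,0,1]
  ]
}}

```text
time_s: 14.55
position: [0.4624, -0.4126, 0.2368]
tool_rot: [[0.951, 0.31, 0.0], [0.31, -0.951, -0.0], [0.0, 0.0, -1.0]]
ft_force: [0.0, -0.7, -0.1]
grip_width: 0.0853
gripper_force: 0.0
```

Run:
```python
from h import *
import pickle
c=cam('wrist'); save('w4.png',c['img']); pickle.dump(c,open('w4.pkl','wb'))
s=telemetry.observe();print(s['time_s'],s['position'],s['tool_rot'],s['q'])
P=c['P'];z=P[...,2];im=c['img'].astype(int)
m=(z>.01)&(z<.085)&(np.hypot(P[...,0]-.463,P[...,1]+.417)<.04)&(np.ptp(im,axis=2)<45)
q=P[m];print(m.sum(),q[:,2].max())
for lo,hi in((.03,.085),(.045,.056),(.068,.085)):
    t=q[(q[:,2]>lo)&(q[:,2]<hi)];r=cv2.minAreaRect((t[:,:2]*1e3).astype(np.float32));print(lo,len(t),t.mean(0).round(4),r)
v,u=np.nonzero(m);print(u.min(),u.max(),v.min(),v.max())
```

```text
14.6 [ 0.46250689 -0.41269505  0.23713423] [[ 9.50695623e-01  3.10125011e-01  5.56683484e-04]
 [ 3.10125353e-01 -9.50695418e-01 -6.98591399e-04]
 [ 3.12585771e-04  8.36789448e-04 -9.99999601e-01]] [-5.26700004e+01  2.87768203e+01  6.17522455e+01  1.08988267e-03
  8.94197654e+01  1.92632106e+01]
1026 0.07671474565087039
0.03 984 [ 0.4698 -0.4138  0.0535] ((465.4913024902344, -415.25311279296875), (40.95348358154297, 21.83717155456543), 18.472105026245117)
0.045 86 [ 0.4714 -0.4133  0.0472] ((465.5845031738281, -415.1590881347656), (28.842723846435547, 19.479713439941406), 18.720001220703125)
0.068 319 [ 0.4661 -0.4151  0.0737] ((465.763671875, -415.3416442871094), (21.603593826293945, 10.566662788391113), 17.95012855529785)
269 292 154 200
```

View pics/w4.png

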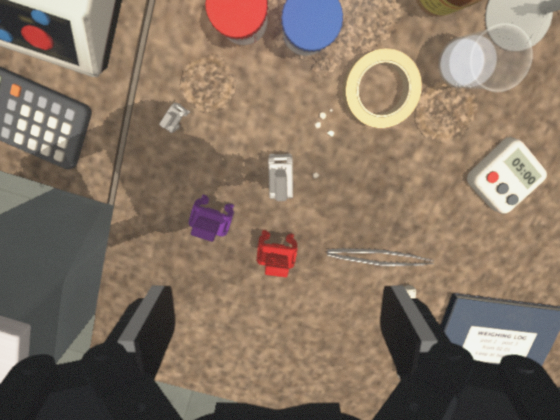

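The picture shows the large clip at (280,178), tab toward the bottom at (280,185). It is yawed like the tool, with the purple clip at (211,218) and the red one at (278,253). I'll go down with the fingers partly closed so they clear both.

>>> {"api": "apply_moves", "payload": {
  "series": [
    [2.1,1.8,0,0,0,-0.3,0.4],
    [0,0,40,0,0,0,0.4],
    [0,0,40,0,0,0,0.4],
    [0,0,30,0,0,0,0.4],
    [0,0,25,0,0,0,0.4],
    [0,0,20,0,0,0,0.4],
    [0,0,0,0,0,0,0.4]
  ],
  "grip_force": 30
}}

```text
time_s: 15.48
position: [0.4647, -0.4133, 0.0806]
tool_rot: [[0.949, 0.315, -0.001], [0.315, -0.949, 0.002], [-0.001, -0.002, -1.0]]
ft_force: [0.8, -0.7, 0.9]
grip_width: 0.034
gripper_force: 0.0
```

Run:
```python
from h import *
import pickle
c=cam('wrist'); save('w5.png',c['img']); pickle.dump(c,open('w5.pkl','wb'))
s=telemetry.observe();print(s['time_s'],s['position'],s['grip_width'],s['ft_force'])
P=c['P'];z=P[...,2]
Q=(P-s['position'])@np.array(s['tool_rot'])
m=(z>.07)&(z<.082)&(abs(Q[...,0])<.025)&(abs(Q[...,1])<.014)
q=Q[m];print(m.sum(),P[m][:,2].mean());print(cv2.minAreaRect((q[:,:2]*1e3).astype(np.float32)))
```

```text
15.525 [ 0.46510516 -0.41373591  0.08178017] 0.033721872611484696 [ 0.11588443 -0.34576847 -0.57219581]
941 0.07428145441554895
((-0.5150718688964844, 1.510843276977539), (10.426340103149414, 22.60305404663086), 89.26287078857422)
```

View pics/w5.png

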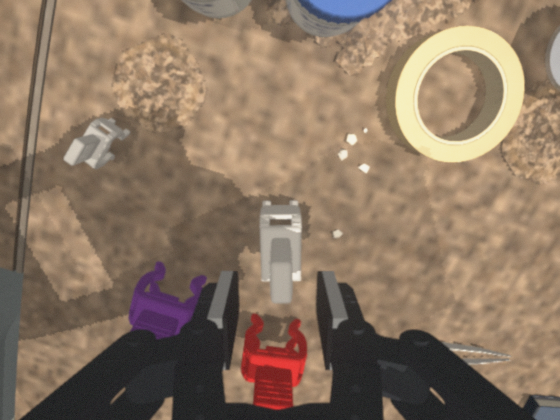

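The picture shows the clip centred between the fingers at (281,255). The purple clip is at (165,300) and the red one at (275,360), both near the fingers, so I'll check clearance.

Run:
```python
from h import *
import pickle
s=telemetry.observe();R=np.array(s['tool_rot']);t=s['position']
for f in('w4.pkl','side0.pkl','scene0.pkl'):
    c=pickle.load(open(f,'rb'));P=c['P'];im=c['img'].astype(int);r,g,b=im[...,0],im[...,1],im[...,2]
    near=np.hypot(P[...,0]-.465,P[...,1]+.414)<.12
    for n,m in(('red',(r>110)&(g<60)&(b<70)),('purple',(b>g+40)&(r>g+15))):
        m=m&near&(P[...,2]>.004);q=(P[m]-t)@R*1e3;zz=P[m][:,2]*1e3
        print(f,n,m.sum(),'tx',np.percentile(q[:,0],[1,99]).round(),'ty',np.percentile(q[:,1],[1,99]).round(),'z',zz.max().round())
        h=zz>40
        if h.any():print('   above40: tx',np.percentile(q[h,0],[1,99]).round(),'ty',np.percentile(q[h,1],[1,99]).round())
```

```text
w4.pkl red 720 tx [-87. -66.] ty [-22.  16.] z 75.0
   above40: tx [-86. -67.] ty [-20.  13.]
w4.pkl purple 784 tx [-55. -27.] ty [-88. -49.] z 77.0
   above40: tx [-55. -27.] ty [-86. -50.]
side0.pkl red 324 tx [-95. -72.] ty [-16.  18.] z 77.0
   above40: tx [-94. -72.] ty [-16.  14.]
side0.pkl purple 265 tx [-59. -32.] ty [-79. -46.] z 77.0
   above40: tx [-57. -32.] ty [-80. -49.]
scene0.pkl red 179 tx [-94. -70.] ty [-20.  17.] z 78.0
   above40: tx [-94. -73.] ty [-17.  16.]
scene0.pkl purple 193 tx [-60. -30.] ty [-83. -46.] z 80.0
   above40: tx [-59. -30.] ty [-80. -51.]
```

>>> {"api": "apply_moves", "payload": {
  "series": [
    [0,0.5,15,0,0,0,0.4],
    [0,0,11,0,0,0,0.4],
    [0,0,6.5,0,0,0,0.4],
    [0,0,0,0,0,0,0.35],
    [0,0,0,0,0,0,0.25],
    [0,0,0,0,0,0,0.2],
    [0,0,0,0,0,0,0.15]
  ],
  "grip_force": 30
}}

```text
time_s: 16.4
position: [0.4651, -0.4141, 0.0493]
tool_rot: [[0.949, 0.315, 0.0], [0.315, -0.949, -0.0], [0.0, 0.0, -1.0]]
ft_force: [0.3, 0.0, -0.4]
grip_width: 0.0127
gripper_force: 0.0
```

>>> {"api": "apply_moves", "payload": {
  "series": [
    [0,0,0,0,0,0,0.1],
    [0,0,0,0,0,0,0.05],
    [0,0,0,0,0,0,0.02],
    [0,0,0,0,0,0,0.02]
  ],
  "grip_force": 60
}}

```text
time_s: 16.9
position: [0.4652, -0.4141, 0.0492]
tool_rot: [[0.949, 0.315, 0.0], [0.315, -0.949, -0.0], [0.0, 0.0, -1.0]]
ft_force: [0.5, -1.0, 3.5]
grip_width: 0.0091
gripper_force: 58.9
```

>>> {"api": "apply_moves", "payload": {
  "series": [
    [0,0,-15,0,0,0,0.02],
    [0,0,-45,0,0,0,0.02],
    [0,0,-50,0,0,0,0.02],
    [0,0,-50,0,0,0,0.02],
    [0,0,-40,0,0,0,0.02]
  ]
}}

```text
time_s: 17.52
position: [0.465, -0.4138, 0.2522]
tool_rot: [[0.949, 0.315, 0.001], [0.315, -0.949, -0.002], [0.001, 0.002, -1.0]]
ft_force: [0.3, -0.4, -0.5]
grip_width: 0.0089
gripper_force: 58.7
```

>>> {"api": "apply_moves", "payload": {
  "series": [
    [19.2,-51.6,0,0,0,0,0.02],
    [19.2,-51.6,0,0,0,0,0.02],
    [19.2,-51.6,0,0,0,0,0.02],
    [19.2,-51.6,0,0,0,0,0.02],
    [19.2,-51.6,0,0,0,0,0.02],
    [19.2,-51.6,0,0,0,0,0.02],
    [19.2,-51.6,0,0,0,0,0.02],
    [19.2,-51.6,0,0,0,0,0.02],
    [19.2,-51.6,0,0,0,0,0.02],
    [19.2,-51.6,0,0,0,0,0.02],
    [19.2,-51.6,0,0,0,0,0.02],
    [19.2,-51.6,0,0,0,0,0.02]
  ]
}}

```text
time_s: 19.02
position: [0.4883, 0.248, 0.25]
tool_rot: [[0.949, 0.315, 0.001], [0.315, -0.949, 0.0], [0.001, 0.0, -1.0]]
ft_force: [1.5, 0.0, 0.8]
grip_width: 0.009
gripper_force: 58.8
```

>>> {"api": "apply_moves", "payload": {
  "series": [
    [0,0,0,0,0,-10.68,0.02],
    [0,0,0,0,0,-10.68,0.02],
    [0,0,0,0,0,-10.68,0.02],
    [0,0,0,0,0,-10.68,0.02],
    [0,0,0,0,0,-10.68,0.02],
    [0,0,0,0,0,-10.68,0.02],
    [0,0,0,0,0,-10.68,0.02],
    [0,0,0,0,0,-10.68,0.02]
  ]
}}

```text
time_s: 20.02
position: [0.4885, 0.2462, 0.2499]
tool_rot: [[-0.245, 0.97, 0.0], [0.97, 0.245, 0.0], [0.0, 0.0, -1.0]]
ft_force: [0.9, 0.2, -0.3]
grip_width: 0.0088
gripper_force: 58.7
```

>>> {"api": "apply_moves", "payload": {
  "series": [
    [0,0,0,0,0,-10.68,0.02],
    [0,0,0,0,0,-10.68,0.02],
    [0,0,0,0,0,-10.68,0.02],
    [0,0,0,0,0,-10.68,0.02],
    [0,0,0,0,0,-10.68,0.02],
    [0,0,0,0,0,-10.68,0.02],
    [0,0,0,0,0,-10.68,0.02],
    [0,0,0,0,0,0,0.02],
    [0,0,0,0,0,0,0.02]
  ]
}}

```text
time_s: 21.15
position: [0.4886, 0.2462, 0.2494]
tool_rot: [[-1.0, 0.029, 0.0], [0.029, 1.0, 0.0], [-0.0, 0.0, -1.0]]
ft_force: [0.7, 0.4, -1.0]
grip_width: 0.0087
gripper_force: 58.7
```

>>> {"api": "apply_moves", "payload": {
  "series": [
    [0,0,35,0,0,0,0.02],
    [0,0,40,0,0,0,0.02],
    [0,0,30,0,0,0,0.02],
    [0,0,17,0,0,0,0.02],
    [0,0,0,0,0,0,0.02],
    [0,0,0,0,0,0,0.02]
  ]
}}

```text
time_s: 21.9
position: [0.4892, 0.2464, 0.128]
tool_rot: [[-1.0, 0.026, 0.001], [0.026, 1.0, 0.0], [-0.001, 0.0, -1.0]]
ft_force: [0.2, 0.9, 0.2]
grip_width: 0.0088
gripper_force: 58.7
```

Run:
```python
from h import *
import pickle
c=cam('wrist'); save('w6.png',c['img']); pickle.dump(c,open('w6.pkl','wb'))
s=telemetry.observe();print(s['time_s'],s['position'],s['grip_width'],s['ft_force'])
P=c['P'];Q=(P-s['position'])@np.array(s['tool_rot']);z=P[...,2];np.save('Q6.npy',Q)
# flange ridge: profile along tool y of max z for points near tube
for y in np.arange(-20,20,1.):
    k=(abs(Q[...,1]*1e3-y)<.5)&(z<.066)&(z>.04)&(Q[...,0]>.004)&(Q[...,0]<.03)
    if k.sum()>3: print(y,k.sum(),'zmax',(1e3*z[k].max()).round(1),'txmax',(1e3*Q[...,0][k].max()).round(1))
```

```text
21.95 [0.48917992 0.24636145 0.12807449] 0.008933396557180253 [ 0.07619999 -0.12637024 -1.22070667]
-20.0 27 zmax 56.8 txmax 10.9
-19.0 26 zmax 56.6 txmax 11.1
-18.0 29 zmax 56.6 txmax 10.7
-17.0 21 zmax 56.3 txmax 10.5
-16.0 29 zmax 57.2 txmax 10.7
-15.0 28 zmax 56.4 txmax 10.8
-14.0 23 zmax 57.1 txmax 10.7
-13.0 31 zmax 56.6 txmax 10.7
-12.0 19 zmax 55.4 txmax 10.7
-11.0 21 zmax 54.8 txmax 10.7
-10.0 24 zmax 55.5 txmax 10.8
-9.0 17 zmax 55.0 txmax 10.8
-8.0 24 zmax 55.1 txmax 10.8
-7.0 15 zmax 53.6 txmax 11.1
-6.0 36 zmax 60.0 txmax 12.9
-5.0 29 zmax 61.2 txmax 14.6
-4.0 45 zmax 60.8 txmax 15.1
-3.0 50 zmax 61.3 txmax 14.9
-2.0 25 zmax 60.0 txmax 14.5
-1.0 50 zmax 60.4 txmax 14.6
0.0 42 zmax 61.6 txmax 14.9
1.0 34 zmax 60.5 txmax 14.6
2.0 49 zmax 60.5 txmax 14.8
3.0 25 zmax 60.3 txmax 14.5
4.0 49 zmax 61.2 txmax 14.6
5.0 36 zmax 61.6 txmax 14.3
6.0 25 zmax 57.0 txmax 12.2
7.0 26 zmax 55.9 txmax 10.5
8.0 17 zmax 54.8 txmax 10.8
9.0 24 zmax 54.8 txmax 10.8
10.0 16 zmax 55.1 txmax 10.6
11.0 24 zmax 54.9 txmax 11.0
12.0 24 zmax 55.9 txmax 10.5
13.0 19 zmax 56.6 txmax 10.8
14.0 32 zmax 56.7 txmax 10.6
15.0 23 zmax 56.5 txmax 10.7
16.0 27 zmax 56.7 txmax 10.8
17.0 29 zmax 56.4 txmax 10.4
18.0 22 zmax 56.9 txmax 10.4
19.0 28 zmax 56.0 txmax 10.7
```

View pics/w6.png

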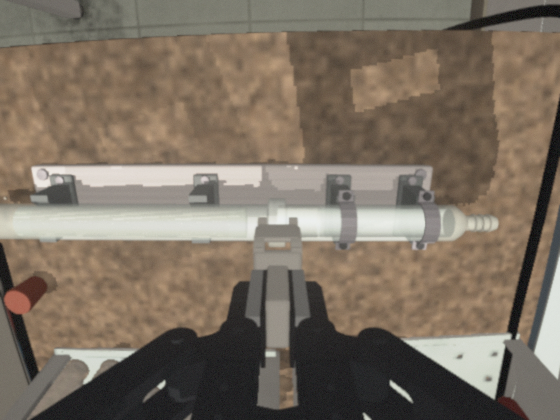

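The picture shows the clip between the fingers at (278,235), right over the closed flange pair at about (277,208). I'll compare the clip and flange centres in the same picture.

Run:
```python
from h import *
import pickle
c=pickle.load(open('w6.pkl','rb'));Q=np.load('Q6.npy')*1e3;P=c['P'];z=P[...,2]*1e3
for lo,hi in((74,82),(82,90),(90,98),(98,106),(106,118),(118,135),(135,150)):
    k=(z>lo)&(z<hi)&(abs(Q[...,1])<14)&(abs(Q[...,0])<30);q=Q[k]
    if k.sum()>5:
        print(lo,k.sum(),'ty',np.percentile(q[:,1],[1,99]).round(1),'mid',np.percentile(q[:,1],[1,99]).mean().round(2),'tx',np.percentile(q[:,0],[1,99]).round(1))
# flange edges at fine px: rows across visible flange
k=(z<66)&(z>44)&(Q[...,0]>8)&(Q[...,0]<16)&(abs(Q[...,1])<10)
for r in np.unique(np.nonzero(k)[0]):
    w=Q[r,k[r],1]; wx=Q[r,k[r],0].mean(); 
    ff=k[r]&(Q[r,:,0]>12.2)
    if ff.sum()>2: u=np.nonzero(ff)[0];print(r,'cols',u.min(),u.max(),'ty',Q[r,u.min(),1].round(1),Q[r,u.max(),1].round(1))
```

```text
74 20 ty [-9.9 10.2] mid 0.13 tx [14.5 15.2]
82 112 ty [-10.5  11.2] mid 0.34 tx [12.5 15.1]
90 18 ty [-7.5  8.7] mid 0.6 tx [17.  17.4]
98 248 ty [-10.6  10.7] mid 0.07 tx [16.7 18. ]
106 599 ty [-10.7  10.9] mid 0.08 tx [14.9 17.9]
118 1360 ty [-10.6  11. ] mid 0.21 tx [ 5.5 15.7]
135 1321 ty [-13.7  13.7] mid -0.01 tx [ 5.3 10.6]
199 cols 269 284 ty -5.2 4.4
200 cols 269 285 ty -5.2 5.0
201 cols 269 285 ty -5.2 4.9
202 cols 268 285 ty -5.8 4.9
203 cols 268 286 ty -5.8 5.6
204 cols 269 285 ty -5.1 4.9
205 cols 269 285 ty -5.1 4.9
206 cols 269 281 ty -5.1 2.4
```

>>> {"api": "apply_moves", "payload": {
  "series": [
    [0,-0.3,12,0,0,0,0.02],
    [0,0,10,0,0,0,0.02],
    [0,0,6,0,0,0,0.02],
    [0,0,3,0,0,0,0.02],
    [0,0,0,0,0,0,0.02]
  ],
  "grip_force": 70
}}

```text
time_s: 22.58
position: [0.4887, 0.2459, 0.0959]
tool_rot: [[-1.0, 0.025, -0.0], [0.025, 1.0, -0.0], [0.0, -0.0, -1.0]]
ft_force: [0.0, 0.3, -0.1]
grip_width: 0.0089
gripper_force: 71.2
```

>>> {"api": "apply_moves", "payload": {
  "series": [
    [0,0,1.5,0,0,0,0.02],
    [0,0,1.5,0,0,0,0.02],
    [0,0,1,0,0,0,0.02],
    [0,0,0,0,0,0,0.02]
  ]
}}

```text
time_s: 23.08
position: [0.4885, 0.246, 0.0924]
tool_rot: [[-1.0, 0.025, -0.0], [0.025, 1.0, 0.0], [0.0, 0.0, -1.0]]
ft_force: [-3.1, 0.5, 4.9]
grip_width: 0.0088
gripper_force: 72.2
```

>>> {"api": "apply_moves", "payload": {
  "series": [
    [0.6,0,1.5,0,0,0,0.02],
    [0,0,1.5,0,0,0,0.02],
    [0,0,0,0,0,0,0.02]
  ]
}}

```text
time_s: 23.45
position: [0.4883, 0.2461, 0.0896]
tool_rot: [[-1.0, 0.025, 0.001], [0.025, 1.0, 0.0], [-0.001, 0.001, -1.0]]
ft_force: [-2.0, -0.3, 5.9]
grip_width: 0.0084
gripper_force: 72.4
```

>>> {"api": "apply_moves", "payload": {
  "series": [
    [0,0,1.5,0,0,0,0.02],
    [0,0,1.5,0,0,0,0.02],
    [0,0,0,0,0,0,0.02]
  ]
}}

```text
time_s: 23.82
position: [0.4882, 0.2459, 0.0863]
tool_rot: [[-1.0, 0.025, 0.001], [0.025, 1.0, 0.0], [-0.001, 0.0, -1.0]]
ft_force: [-2.3, -0.7, 2.8]
grip_width: 0.0086
gripper_force: 71.8
```

>>> {"api": "apply_moves", "payload": {
  "series": [
    [0.4,0,2,0,0,0,0.02],
    [0,0,2,0,0,0,0.02],
    [0,0,0,0,0,0,0.02]
  ]
}}

```text
time_s: 24.2
position: [0.4876, 0.2457, 0.0813]
tool_rot: [[-1.0, 0.025, -0.001], [0.025, 1.0, -0.0], [0.001, -0.001, -1.0]]
ft_force: [0.1, -1.4, -3.9]
grip_width: 0.0086
gripper_force: 70.9
```

>>> {"api": "apply_moves", "payload": {
  "series": [
    [0,0,2,0,0,0,0.02],
    [0,0,2,0,0,0,0.02],
    [0,0,0,0,0,0,0.02]
  ]
}}

```text
time_s: 24.58
position: [0.4876, 0.2459, 0.0778]
tool_rot: [[-1.0, 0.025, -0.0], [0.025, 1.0, -0.0], [0.0, -0.0, -1.0]]
ft_force: [0.2, -0.1, -5.8]
grip_width: 0.0088
gripper_force: 70.6
```

Snapping in: the force is now pulling down.

>>> {"api": "apply_moves", "payload": {
  "series": [
    [0,0,2,0,0,0,0.02],
    [0,0,1.5,0,0,0,0.02],
    [0,0,0,0,0,0,0.02]
  ]
}}

```text
time_s: 24.95
position: [0.4877, 0.246, 0.0745]
tool_rot: [[-1.0, 0.025, 0.0], [0.025, 1.0, 0.0], [-0.0, 0.0, -1.0]]
ft_force: [1.2, 0.5, -4.8]
grip_width: 0.0086
gripper_force: 70.8
```

>>> {"api": "apply_moves", "payload": {
  "series": [
    [0,0,1,0,0,0,0.02],
    [0,0,0,0,0,0,0.02],
    [0,0,0,0,0,0,0.02]
  ]
}}

```text
time_s: 25.32
position: [0.4877, 0.246, 0.0736]
tool_rot: [[-1.0, 0.025, 0.0], [0.025, 1.0, 0.0], [-0.0, 0.0, -1.0]]
ft_force: [0.3, 0.0, -1.3]
grip_width: 0.0085
gripper_force: 71.2
```

>>> {"api": "apply_moves", "payload": {
  "series": [
    [0,0,1,0,0,0,0.02],
    [0,0,0,0,0,0,0.02],
    [0,0,0,0,0,0,0.02]
  ]
}}

```text
time_s: 25.7
position: [0.4879, 0.246, 0.0734]
tool_rot: [[-1.0, 0.025, 0.001], [0.025, 1.0, 0.0], [-0.001, 0.0, -1.0]]
ft_force: [-1.5, -1.1, 6.1]
grip_width: 0.0086
gripper_force: 72.5
```

>>> {"api": "apply_moves", "payload": {
  "series": [
    [0,0,0.7,0,0,0,0.02],
    [0,0,0,0,0,0,0.02],
    [0,0,0,0,0,0,0.02]
  ]
}}

```text
time_s: 26.08
position: [0.4879, 0.246, 0.0733]
tool_rot: [[-1.0, 0.025, 0.002], [0.025, 1.0, 0.0], [-0.002, 0.0, -1.0]]
ft_force: [-4.3, -1.1, 12.9]
grip_width: 0.0088
gripper_force: 73.3
```

Hard stop at TCP z = 0.0733, against an expected 0.0732. Last press to about 15 N, then relax and release.

>>> {"api": "apply_moves", "payload": {
  "series": [
    [0.2,0,0.4,0,0,0,0.02],
    [0,0,0,0,0,0,0.02],
    [0,0,0,0,0,0,0.02],
    [0,0,0,0,0,0,0.02]
  ]
}}

```text
time_s: 26.58
position: [0.4879, 0.246, 0.0732]
tool_rot: [[-1.0, 0.025, 0.002], [0.025, 1.0, 0.0], [-0.002, 0.0, -1.0]]
ft_force: [-3.4, -1.4, 14.5]
grip_width: 0.0086
gripper_force: 73.7
```

>>> {"api": "apply_moves", "payload": {
  "series": [
    [0,0,-1,0,0,0,0.02],
    [0,0,-0.6,0,0,0,0.02],
    [0,0,0,0,0,0,0.02]
  ]
}}

```text
time_s: 26.95
position: [0.4878, 0.246, 0.0734]
tool_rot: [[-1.0, 0.025, 0.001], [0.025, 1.0, 0.0], [-0.001, 0.0, -1.0]]
ft_force: [-1.2, -0.2, 4.9]
grip_width: 0.0091
gripper_force: 72.2
```

>>> {"api": "apply_moves", "payload": {
  "series": [
    [0,0,0,0,0,0,0.15],
    [0,0,0,0,0,0,0.25],
    [0,0,0,0,0,0,0.35],
    [0,0,-4,0,0,0,0.4],
    [0,0,-15,0,0,0,0.4],
    [0,0,-30,0,0,0,0.4],
    [0,0,-40,0,0,0,0.4],
    [0,0,-40,0,0,0,0.4],
    [0,0,0,0,0,0,0.4],
    [0,0,0,0,0,0,0.4]
  ]
}}

```text
time_s: 28.2
position: [0.4871, 0.2459, 0.2019]
tool_rot: [[-1.0, 0.025, -0.0], [0.025, 1.0, -0.0], [0.0, -0.0, -1.0]]
ft_force: [-0.8, 0.6, 0.1]
grip_width: 0.0343
gripper_force: 0.0
```

Run:
```python
from h import *
c=cam('wrist'); save('w7.png',c['img'])
s=telemetry.observe();print(s['time_s'],s['position'],s['ft_force'])
P=c['P'];Q=(P-s['position'])@np.array(s['tool_rot'])*1e3;z=P[...,2]*1e3
k=(abs(Q[...,0])<14)&(abs(Q[...,1])<14)&(z>85)&(z<110)
print('tab top',np.percentile(z[k],[50,95]),cv2.minAreaRect(Q[k][:,:2].astype(np.float32)))
for y in np.arange(-20,20,1.):
    j=(abs(Q[...,1]-y)<.5)&(z>40)&(z<66)&(Q[...,0]>2)&(Q[...,0]<24)
    if j.sum()>3: print(int(y),z[j].max().round(),end=' | ')
```

```text
28.25 [0.48700091 0.24579264 0.20134094] [ 0.05928978 -0.12396192  0.56442473]
tab top [ 98.94314492 100.1504189 ] ((-3.1773757934570312, 0.7571673393249512), (21.490915298461914, 10.25910472869873), 0.09979437291622162)
-20 56.0 | -19 56.0 | -18 56.0 | -17 56.0 | -16 54.0 | -15 55.0 | -14 55.0 | -13 55.0 | -12 56.0 | -11 55.0 | -10 66.0 | -9 65.0 | -8 66.0 | -7 65.0 | -6 66.0 | -5 66.0 | -4 66.0 | -3 61.0 | -2 65.0 | -1 64.0 | 0 60.0 | 1 65.0 | 2 66.0 | 3 65.0 | 4 65.0 | 5 65.0 | 6 66.0 | 7 65.0 | 8 65.0 | 9 66.0 | 10 66.0 | 11 66.0 | 12 56.0 | 13 56.0 | 14 57.0 | 15 56.0 | 16 56.0 | 17 56.0 | 18 55.0 | 19 56.0 |
```

View pics/w7.png

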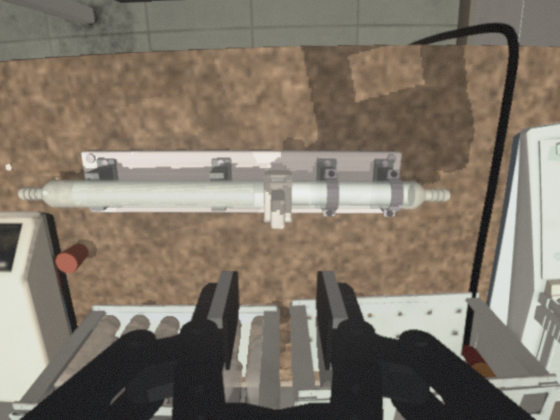

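The clip sits across the joint at (278,200), and its tab top is at 99 mm, which is exactly the home height. The joint is closed and the gripper is clear, so I'm handing in.

```bash
python3 -c "
from rig import env
print(env.close_job())"
```

```text
the job is handed in; nothing more can be done
None
```

The drying tube is home in the socket, pressed with about 15 N. The larger clip is snapped fully down over the closed flanges and got its last press of 14.5 N; the job was handed in at 28 s.

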